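Feed the circuit board on by one row with the hand wheel

ROBOT

A 6-joint arm with a two-finger parallel gripper is mounted at the origin on the work surface. World frame = base frame: x ahead of the robot, y to its left, z up, the work surface at z = 0. Lengths are in m, angles in rad, forces in N, time in s.
With the tool pointing down it reaches from about 0.275 to 0.875 m from the base axis. Payload 12.5 kg.
Tool frame: the origin (TCP) lies on the centre line of the jaws, within the pads' length; the fingertips stand r.finger_overhang ahead of it and the grasp point (between the pads) lies 3 mm ahead of it (r.finger_overhang is the distance from the TCP to the fingertips, in m); z points along the fingers, y is the direction in which the jaws open and shut (so a half turn about z gives the same grasp; the last joint's range is limited). The gripper opens to 85 mm and grips with 20 to 120 N. Pads are 22 mm wide; open, the fingers measure 114 mm over their backs; the gripper's body (76 mm by 85 mm) begins 54 mm behind the grasp point. The pads swing forward as they close: fully open they stand 13 mm farther back than shut.
Start: joints at [1.21, 0.351, 1.652, -0, 1.139, -0.085], TCP at [0.15, 0.529, 0.253] pointing down, gripper open.
Joint ranges: [-2.75, 2.75], [-0.79, 2.1], [0.01, 2.65], [-1.57, 4.71], [0.07, 3.14], [-2.87, 2.87]. Speed limits (rad/s): [2.22, 2.22, 2.79, 3.14, 3.14, 3.14].

INTERFACE

Orientations are given as a unit quaternion [x, y, z, w].
In Python, from cell import r, optics gives the robot as it stands. The module is installed in compiled form; this text tells all that it offers. Calls block until the motion is done:
- r.move_to(position, orientation): joint-space move of the TCP to a pose.
- r.move_linear(position, rot=None, vel=0.15): straight line of the TCP; rot=None keeps the orientation; vel is the mean speed in m/s.
- r.set_joints(angles): joint-space move.
- r.set_gripper(opening, squeeze=None): opening from 0.0 (shut) to 1.0 (fully open); squeeze is the grip in N (None keeps the last); returns when the fingers have stopped.
- r.sleep(seconds).
- r.inverse_kinematics(position, orientation): joint angles nearest the present ones, or None.
- optics.get_image(name): name is "scene" or "top" or "wrist"; returns a dict with "pixels" (384x512x3 uint8, red, green, blue), "depth" (384x512 float32, m along the optical axis (not along the pixel's ray), 0 where there is no reading), "fx", "fy", "cx", "cy" (pixels), "camera_from_world" (4x4, takes a point from world to camera coordinates); the wrist camera has in their place "mount" (4x4, takes a point from camera to tool coordinates, whose origin is the TCP and whose axes are the flange's). Camera axes: x right, y down, z forward; pixel columns grow to the right and rows downward; lengths in m; the calibration is good to about 2 mm. The wrist camera is an equidistant fisheye: a pixel r from the principal point sees the ray r / f radians off the axis. A picture is of the moment at which its call begins: read the wrist's pose just before it.
A pose or a line that the arm cannot do raises r.PlanningError and nothing moves.
- r.hand_in(): hands the job in, once; it reports no verdict.
Readings, each from a call of its own:
- r.current_t(): time.
- r.current_q(): joint angles.
- r.current_qvel(): joint speeds.
- r.current_effort(): joint torques, N m.
- r.current_tool_pos(): TCP position.
- r.current_ee_rot(): TCP orientation.
- r.current_contact_force(): force on the tool from outside, world axes, zero at the start.
- r.current_torque(): the same for the moment, N m.
- r.current_opening(): opening from 0.0 (shut) to 1.0 (fully open).
Only numpy, scipy, OpenCV 4.12 (cv2) and the standard library are available. Lean on these libraries where they do the work, as an engineer would, in place of code of your own. Each camera call takes 0.05 s, during which the arm holds its last target. There are 200 camera calls.

TASK

On the soldering bench, push the hand wheel of the board feeder round by its red upright handle, clockwise seen from above, through exactly one full turn, so that the board moves on by one row and the handle comes back to the spot where it started. Push with the fingertips or the outside of the fingers only: do not grip the handle, do not push on the black rim or the board, and leave the cup, solder spool, phone and screwdriver where they are. Finish with the hand clear.

Things in the scene. Friction and masses are not known exactly. Their poses are not given: they have to be found in the camera images.
- machine: Board feeder fixed to the bench, placed and turned anew each run. Blue gearbox 120 x 120 x 80 mm high with the hand wheel on top; grey bed 110 mm wide runs 390 mm along its +y. A fixed blue soldering iron over the bed, 235 mm from the wheel's axis, slants up to +x, top about 210 mm above the bench. Origin: on the bench below the wheel's axis; z up.
- wheel_axis (a point): Point on the hand wheel's upright axis, level with the rim's top, 109 mm above the bench. The black rim is 114 mm in outer diameter (bar 14 mm thick, centre line at radius 50 mm), with three steel spokes; the hub ends 5 mm above the rim's top.
- handle_top (a point): Centre of the red handle's top, 155 mm above the bench. The handle is an upright round knob 22 mm in diameter spinning freely on its pin; its red part reaches 41 mm down from here, then a 12 mm steel stem to the rim. It stands on the rim over a spoke, its axis 50 mm from the wheel's axis.
- wheel_angle (a joint): Wheel angle in rad, growing clockwise seen from above; one turn is 6.283. Starts between 0 and 5. At 0 the handle lies to the machine's -x of the axis. About 2.5 N of push at the handle turns it; no spring, it stays where left. End stops at -0.6 and 13. Each clockwise turn moves the board 12 mm along the machine's +y.
- handle: The red handle; its origin is on its own axis inside the rim bar, 108 mm above the bench.
- wheel: The hand wheel: hub, spokes and black rim; origin on the wheel's axis, 84 mm above the bench.
- carriage: Aluminium carriage (100 x 120 mm) with a green circuit board (76 x 110 mm) clamped on it, its rows of small parts 12 mm apart, board top 52 mm above the bench. Origin: centre of the carriage underside, 38 mm above the bench. It moves only with the wheel.
- cup: White cup, 76 mm across the mouth, 85 mm high, loose. Origin: centre of its underside.
- spool: Orange solder spool standing on end, 60 mm in diameter, 48 mm high, loose. Origin: centre of its underside.
- phone: Dark blue phone lying flat, 74 x 152 x 9 mm (long along its y), loose. Origin: centre of its underside.
- screwdriver: Yellow-handled screwdriver 160 mm long lying on the bench along its own x, loose. Origin: at bench level near its middle.

How it is judged:
By the outcome, as a careful person would: the job done as asked, in the order asked, and still so for the second after the job is handed in, with the robot touching nothing.
It also fails if it takes over 51 s, if anything falls off the work surface, if the arm or the gripper's body presses on something with over 40 N, if the wrist force passes 120 N, or if a joint passes its speed limit or range.

## Working session

There is one attempt and no reset: what is moved stays moved. The work goes in short steps, each a Python script; the robot and the scene stay as the last script left them, time stands still between calls to the robot, and variables do not carry over. Pictures are saved under pics/ and viewed, about 8 in all and at most 12, crops included, and the job is handed in when it is done.

```bash
mkdir -p pics
cat > h.py <<'E'
import numpy as np,cv2
from cell import r,optics
def cloud(name):
    d=optics.get_image(name);z=d["depth"].astype(float);v,u=np.mgrid[:384,:512]
    c=np.stack([(u-d["cx"])/d["fx"]*z,(v-d["cy"])/d["fy"]*z,z,np.ones_like(z)],-1)
    w=c@np.linalg.inv(d["camera_from_world"]).T
    return d["pixels"],w[...,:3],z>0
E
python3 - <<'E'
from h import *
for n in ["top","scene"]:
    p,w,ok=cloud(n); cv2.imwrite(f"pics/{n}0.png",p[...,::-1]); np.savez(f"{n}0.npz",p=p,w=w,ok=ok)
    P=p.astype(int); m=ok&(P[...,0]>120)&(P[...,1]<70)&(P[...,2]<70)&(w[...,2]>.1)
    print(n,m.sum())
    if m.sum():
        q=w[m];print(q.mean(0),q.min(0),q.max(0)); t=q[q[:,2]>.150]; print(len(t),t.mean(0) if len(t) else 0)
        v,u=np.where(m);print(u.mean(),v.mean())
print(r.finger_overhang,r.current_t(),r.current_tool_pos(),r.current_ee_rot())
E
```

```text
top 43
[ 0.57115881 -0.0660422   0.15611033] [ 0.56419746 -0.07312599  0.15051752] [ 0.57931804 -0.05963328  0.16037212]
43 [ 0.57115881 -0.0660422   0.15611033]
286.8837209302326 188.11627906976744
scene 30
[ 0.57159312 -0.06252437  0.15619123] [ 0.56342879 -0.0708247   0.15428143] [ 0.57746595 -0.05522331  0.1587023 ]
30 [ 0.57159312 -0.06252437  0.15619123]
230.5 182.3
0.022 0.1 [0.14963626 0.52896961 0.25282149] [ 1.37440968e-01  9.90509828e-01 -4.98277603e-04 -1.09262763e-04]
```

View pics/top0.png

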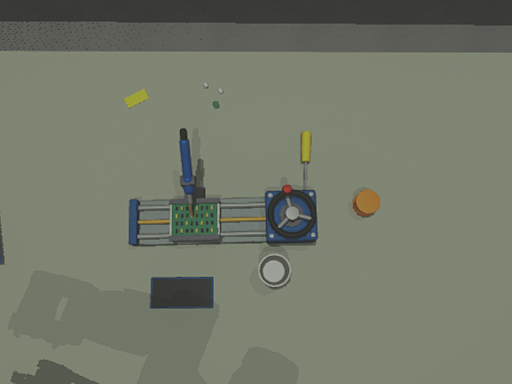

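View pics/scene0.png

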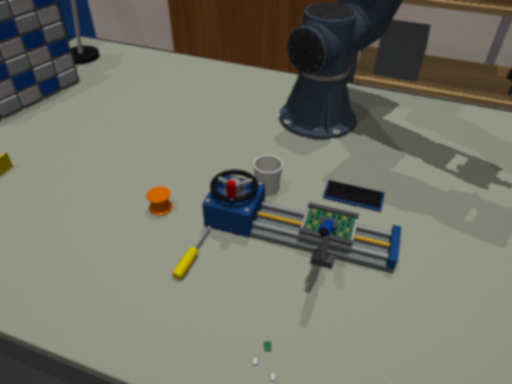

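Top view: handle at pixel (287,188), wheel centre about (291,213), gearbox to its right end and bed running left (+y). The iron (184,132)–(190,210) slants up in the image (+x). The cup (275,270), spool (367,203) and screwdriver (306,150) are all lower than the working height. Next I'll fit the rim and the machine's yaw.

Run:
```python
from h import *
from scipy.optimize import least_squares
for n in ["top","scene"]:
    D=np.load(n+"0.npz");p=D["p"].astype(int);w=D["w"];ok=D["ok"]
    near=ok&(np.hypot(w[...,0]-.52,w[...,1]+.075)<.09)
    m=near&(abs(w[...,2]-.107)<.006)&(p.max(-1)<70)
    q=w[m]
    f=lambda a:np.hypot(q[:,0]-a[0],q[:,1]-a[1])-.05
    s=least_squares(f,[.52,-.075],loss="soft_l1",f_scale=.004); print(n,"axis",s.x,m.sum(),abs(f(s.x)).mean())
    R=ok&(p[...,0]>100)&(p[...,1]<.5*p[...,0])&(p[...,2]<.5*p[...,0])&(w[...,2]>.147)&near
    t=w[R].mean(0);print("handle",t,R.sum(),"dist",np.linalg.norm(t[:2]-s.x),"ang",np.degrees(np.arctan2(*(t[:2]-s.x)[::-1])))
    g=ok&(abs(w[...,2]-.080)<.004)&(np.hypot(w[...,0]-.52,w[...,1]+.075)<.1)
    if g.sum()>20: print("box",cv2.minAreaRect(w[g][:,:2].astype(np.float32)*1000))
    b=ok&(w[...,2]>.048)&(w[...,2]<.056)&(p[...,1]>p[...,0]+15)&(p[...,1]>p[...,2]+10)
    print("board",b.sum(),w[b].mean(0) if b.sum() else 0)
```

```text
top axis [ 0.52147866 -0.07947125] 731 0.0038965701557065707
handle [ 0.5705639  -0.06542243  0.15587649] 50 dist 0.05105613888583256 ang 15.971795861422878
box ((502.18585205078125, -81.05947875976562), (158.76449584960938, 119.88131713867188), 2.177495241165161)
board 1062 [0.51487268 0.15006148 0.05235049]
scene axis [ 0.52612913 -0.07418948] 577 0.003556397418970067
handle [ 0.57260927 -0.0620208   0.15590016] 39 dist 0.04804665126524062 ang 14.670984484142298
box ((502.9136657714844, -74.68341064453125), (161.10012817382812, 118.51173400878906), 1.4405169486999512)
board 634 [0.50717237 0.1543903  0.05312396]
```

```bash
cat >> h.py <<'E'
from scipy.spatial.transform import Rotation as Ro
C=np.array([.523,-.078]);A0=np.radians(15.5);TIP=.124
def quat(yaw): # tool y axis heading yaw, z down
    y=np.array([np.cos(yaw),np.sin(yaw),0]);z=np.array([0,0,-1.]);return Ro.from_matrix(np.c_[np.cross(y,z),y,z]).as_quat()
Q=quat(np.radians(120.5))
if r.inverse_kinematics([.55,0,.3],Q) is None: Q=quat(np.radians(-59.5))
def pt(ang,z=TIP+r.finger_overhang): return [*(C+.05*np.array([np.cos(ang),np.sin(ang)])),z]
HOV=pt(A0+np.radians(50),.26)
def wrist(name):
    pos=np.array(r.current_tool_pos());q=r.current_ee_rot();d=optics.get_image("wrist");p=d["pixels"];z=d["depth"].astype(float)
    cv2.imwrite(f"pics/{name}.png",p[...,::-1]); v,u=np.mgrid[:384,:512]
    x=(u-d["cx"])/d["fx"];y=(v-d["cy"])/d["fy"];th=np.hypot(x,y)+1e-9
    k=np.tan(np.minimum(th,1.5))/th
    c=np.stack([x*k*z,y*k*z,z,np.ones_like(z)],-1)@d["mount"].T
    w=c[...,:3]@Ro.from_quat(q).as_matrix().T+pos
    P=p.astype(int);R=(z>0)&(P[...,0]>90)&(P[...,1]<.5*P[...,0])&(P[...,2]<.5*P[...,0])&(abs(w[...,2]-.155)<.006)&(np.hypot(w[...,0]-C[0],w[...,1]-C[1])<.09)
    t=w[R]; 
    if len(t): 
        (cx,cy),rad=cv2.minEnclosingCircle(t[:,:2].astype(np.float32)); print(name,len(t),"mean",t.mean(0).round(4),"circ",round(cx,4),round(cy,4),round(rad,4))
    B=(z>0)&(P.max(-1)<70)&(abs(w[...,2]-.107)<.004)&(np.hypot(w[...,0]-C[0],w[...,1]-C[1])<.065)
    if B.sum()>100:
        from scipy.optimize import least_squares
        b=w[B];s=least_squares(lambda a:np.hypot(b[:,0]-a[0],b[:,1]-a[1])-.05,C,loss="soft_l1",f_scale=.003);print("axis",s.x.round(4),B.sum())
        if len(t): print("ang",np.degrees(np.arctan2(cy-s.x[1],cx-s.x[0])),"rad",np.hypot(cy-s.x[1],cx-s.x[0]))
E
python3 - <<'E'
from h import *
for yaw in (120.5,-59.5): print(r.inverse_kinematics(HOV,quat(np.radians(yaw))))
r.set_gripper(0.0,squeeze=20)
r.move_to(HOV,Q);print(r.current_t(),r.current_q(),r.current_opening(),r.current_contact_force())
wrist("w0")
E
```

```text
[-1.45175626e-01  3.34163658e-01  1.65784598e+00 -4.44089210e-16
  1.14958302e+00 -2.24829737e+00]
[-1.45175626e-01  3.34163658e-01  1.65784598e+00 -4.44089210e-16
  1.14958302e+00  8.93295279e-01]
3.3 [-1.44192262e-01  3.34175476e-01  1.65787118e+00  1.03701675e-04
  1.14961909e+00 -2.24788432e+00] -3.7956875509422807e-05 [0.53242616 0.92837949 0.05509587]
w0 391 mean [ 0.5679 -0.065   0.1533] circ 0.5686 -0.0649 0.0096
axis [ 0.5212 -0.0781] 3872
ang 15.521542470472207 rad 0.049210740901561086
```

View pics/w0.png

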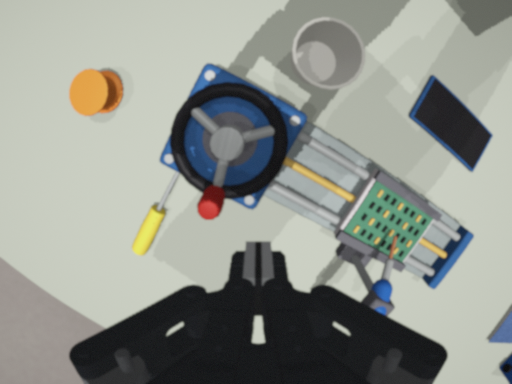

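The wrist view shows the handle (210,203) over a spoke, and the space behind it is clear. All three cameras agree on about 15.5° and a radius of about 49–50 mm. I'll descend behind the handle and feel for contact.

```bash
sed -i 's/C=np.array(\[.523,-.078\])/C=np.array([.522,-.078])/' h.py
python3 - <<'E'
from h import *
a=A0+np.radians(50)
r.move_linear(pt(a),vel=.12)
r.sleep(.2);f0=np.mean([r.current_contact_force() for _ in range(5)],0);print(f0,r.current_t())
for k in range(18):
    a-=np.radians(1.5);r.move_linear(pt(a),vel=.03);f=np.array(r.current_contact_force())-f0
    print(round(np.degrees(a-A0),1),f.round(2),r.current_t())
    if np.linalg.norm(f)>1.5:break
np.save("phi0.npy",[a]);np.save("f0.npy",f0)
E
```

```text
[-0.1124176   0.6854424   0.02192479] 4.65
48.5 [ 0.29 -0.43 -0.36] 4.9
47.0 [ 0.58 -0.39 -0.45] 5.15
45.5 [ 0.59  0.11 -0.55] 5.4
44.0 [-0.33 -0.54 -0.79] 5.65
42.5 [ 0.48 -0.74 -0.16] 5.9
41.0 [ 0.74 -0.48  0.17] 6.15
39.5 [ 0.12 -0.59 -0.31] 6.4
38.0 [ 0.2  -0.77 -0.27] 6.65
36.5 [-0.48 -0.44 -0.25] 6.9
35.0 [ 0.69 -0.53 -1.  ] 7.15
33.5 [-0.81 -1.01  1.21] 7.4
```

The stop was triggered by noise (mostly in z), so I'll continue using the force along the push direction, averaged over several readings.

Run:
```python
from h import *
a=np.load("phi0.npy")[0];f0=np.load("f0.npy")
for k in range(12):
    a-=np.radians(1.0);r.move_linear(pt(a),vel=.03)
    F=[]
    for _ in range(3): F.append(r.current_contact_force());r.sleep(.02)
    g=np.dot(np.mean(F,0)-f0,[-.5,.87,0])
    print(round(np.degrees(a-A0),1),g.round(2),r.current_t())
    if g>1.6:break
np.save("phi0.npy",[a])
```

```text
32.5 -0.94 7.7
31.5 -0.93 8.0
30.5 -0.62 8.3
29.5 -0.88 8.6
28.5 -0.1 8.9
27.5 1.77 9.2
```

Contact is at a lag of about 28°, against an expected 29°. Now I'll push the arc, stopping about 6° short.

Run:
```python
from h import *
a=np.load("phi0.npy")[0];f0=np.load("f0.npy")
tot=353.; n=30; done=0
for k in range(1,n+1):
    b=a-np.radians(tot*k/n);r.move_linear(pt(b),vel=.06);f=np.array(r.current_contact_force())-f0
    t=np.array([np.sin(b),-np.cos(b)]); rad=np.array([np.cos(b),np.sin(b)])
    print(round(tot*k/n),"push",round(-f[:2]@t,1),"rad",round(f[:2]@rad,1),"z",round(f[2],1),"t",r.current_t())
    if np.linalg.norm(f)>25: print("ABORT");break
    if k==8:
        p,w,ok=cloud("top");cv2.imwrite("pics/top1.png",cv2.resize(p[130:290,200:400,::-1],None,fx=3,fy=3))
```

```text
12 push -0.6 rad 0.1 z -0.2 t 9.525
24 push -0.6 rad -0.1 z -0.7 t 9.85
35 push -0.4 rad 0.1 z -0.5 t 10.175
47 push -0.5 rad 0.1 z -0.1 t 10.5
59 push 0.5 rad 0.6 z 0.9 t 10.825
71 push 0.5 rad -0.7 z 1.0 t 11.15
82 push 0.1 rad 0.5 z -0.1 t 11.475
94 push -0.9 rad -0.0 z -0.4 t 11.8
106 push 0.1 rad 1.5 z 0.7 t 12.175
118 push -0.7 rad 1.1 z 0.1 t 12.5
129 push -0.3 rad 0.7 z -0.2 t 12.825
141 push 1.1 rad 1.1 z -0.4 t 13.15
153 push -0.1 rad 0.2 z 0.0 t 13.475
165 push 0.8 rad 1.3 z -0.3 t 13.8
176 push 1.3 rad -0.4 z 0.5 t 14.125
188 push 0.9 rad -0.1 z 0.5 t 14.45
200 push 1.2 rad 0.2 z 0.4 t 14.775
212 push 0.4 rad -0.2 z -0.0 t 15.1
224 push 0.8 rad -0.6 z 0.8 t 15.425
235 push 0.0 rad -1.3 z 0.4 t 15.75
247 push 1.5 rad -0.9 z 0.1 t 16.075
259 push 0.3 rad -0.3 z -0.6 t 16.4
271 push 0.8 rad -0.3 z 0.6 t 16.725
282 push 0.7 rad 0.2 z 0.1 t 17.05
294 push -0.6 rad -0.1 z -0.1 t 17.375
306 push -0.3 rad -0.7 z -0.8 t 17.7
318 push -0.4 rad 0.0 z -0.2 t 18.025
329 push -0.5 rad -0.6 z -1.5 t 18.35
341 push -1.2 rad -0.5 z -0.9 t 18.675
353 push -0.6 rad -1.5 z -0.2 t 19.0
```

View pics/top1.png

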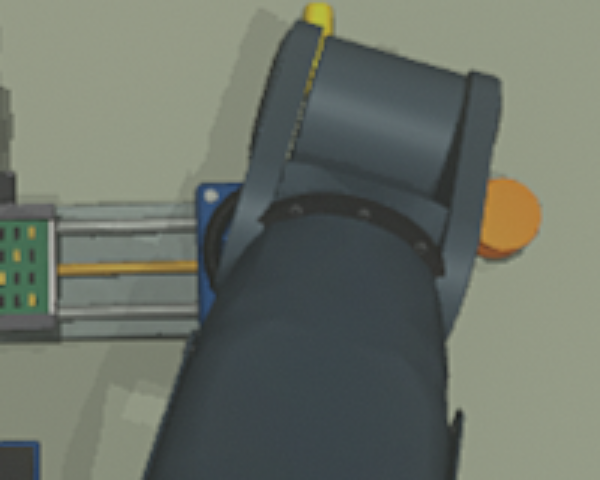

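The arm hides the wheel in this view. I'll back off from the handle, lift and look from the same hover pose as before.

Run:
```python
from h import *
a=np.load("phi0.npy")[0]
r.move_linear(pt(a+np.radians(7+14)),vel=.06)
r.move_linear(pt(a+np.radians(7+14),.26),vel=.15)
r.move_linear(HOV,vel=.15);r.sleep(.2)
wrist("w1");print(r.current_t())
for n in ["top","scene"]:
    p,w,ok=cloud(n);p=p.astype(int);b=ok&(w[...,2]>.048)&(w[...,2]<.056)&(p[...,1]>p[...,0]+15)&(p[...,1]>p[...,2]+10);print(n,w[b].mean(0),b.sum())
```

```text
w1 393 mean [ 0.5666 -0.0614  0.1531] circ 0.5673 -0.0612 0.0096
axis [ 0.5211 -0.0782] 3892
ang 20.13627620027847 rad 0.049248935160999624
20.7583
top [0.51437786 0.16292281 0.05240565] 1063
scene [0.50752109 0.1706942  0.05319825] 645
```

View pics/w1.png

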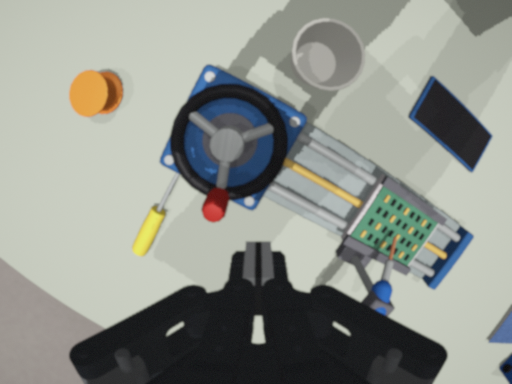

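The board has advanced by about 12.9 mm in the top view. The handle is at 20.1°, so 4.6° remain. I'll do a slow final nudge.

Run:
```python
from h import *
a=np.load("phi0.npy")[0];g=np.radians
r.move_linear(pt(a+g(21),.26),vel=.15)
r.move_linear(pt(a+g(21)),vel=.12)
r.move_linear(pt(a+g(8)),vel=.05)
r.move_linear(pt(a+g(2.4)),vel=.015); r.sleep(.2)
r.move_linear(pt(a+g(21)),vel=.05)
r.move_linear(pt(a+g(21),.26),vel=.15)
r.move_linear(HOV,vel=.15);r.sleep(.2)
wrist("w2");print(r.current_t())
```

```text
w2 387 mean [ 0.5675 -0.0639  0.1533] circ 0.5683 -0.0637 0.0096
axis [ 0.5211 -0.0782] 3883
ang 17.03080876853474 rad 0.04933729315183107
25.1417
```

It is 1.5° short, because the faster push had coasted a little. One more nudge.

Run:
```python
from h import *
a=np.load("phi0.npy")[0];g=np.radians
r.move_linear(pt(a+g(21),.26),vel=.15)
r.move_linear(pt(a+g(21)),vel=.12)
r.move_linear(pt(a+g(5)),vel=.05)
r.move_linear(pt(a+g(0.9)),vel=.015); r.sleep(.2)
r.move_linear(pt(a+g(21)),vel=.05)
r.move_linear(pt(a+g(21),.26),vel=.15)
r.move_linear(HOV,vel=.15);r.sleep(.2)
wrist("w3");print(r.current_t())
```

```text
w3 388 mean [ 0.5678 -0.065   0.1532] circ 0.5687 -0.0651 0.0097
axis [ 0.5211 -0.0782] 3870
ang 15.33960644398418 rad 0.049395545995455585
29.4167
```

View pics/w3.png

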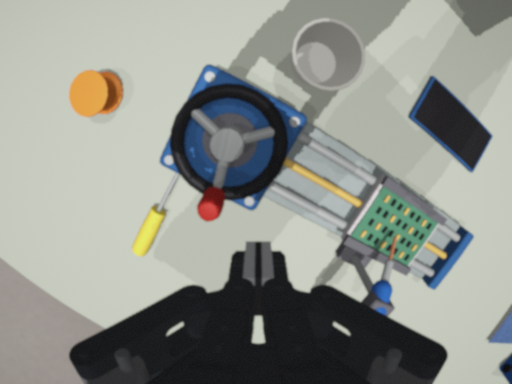

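The handle is back at pixel (210,203), at 15.34° against 15.52° at the start. The board is one row on, the cup, spool, phone and screwdriver haven't moved, and the hand is clear above.

```bash
python3 -c "
from h import *
r.hand_in();print(r.current_t())"
```

```text
the job is handed in; nothing more can be done
the job is handed in; nothing more can be done
```

I pushed the wheel one full turn clockwise with the shut fingers against the outside of the red handle, and handed the job in. The last clock reading, just before that, was 29.4 s. The main push stopped short on purpose, and two slow nudges in the same direction finished the turn.

- **Handle:** the last wrist picture puts it at 15.34°, against 15.52° at the start. It is within about 0.3 mm of where it started.
- **Board:** the carriage moved on by one row. Just before the last nudges the top camera read about 12.9 mm of travel and the scene camera about 16 mm, against 12 mm expected. Neither reading is exact: the scene camera's was noisy and the hand may have hidden part of the board.
- **Other objects:** the cup, spool, phone and screwdriver look unmoved in the wrist pictures.
- **Forces:** during the main push the readings stayed within about 2 N of zero, near the sensor's noise. I didn't record them during the nudges.
- **Hand:** it ended clear above the machine.

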